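# Tip the last brass feet into the tote's pick corner over the box

### The job

Six brass box feet are strewn over both bays of the small blue tote. Pull its grey divider out and put it down on the bench, then pick the tote up by its bridge handle and tip it so that all six feet slide into its cut-down corner, without spilling any. Finish still holding the tote like that, steadily tilted and clear of everything, with the cut-down corner just above the opening of the empty box base on the side board, so that I can pick the feet out into the box; leave the box, the green weight and the glue bottle where they stand.

Things in the scene. Friction and masses are not known exactly. Their poses are not given: they have to be found in the camera images.
- tote: small blue plastic carry tote, 160 (x) x 210 (y) mm, walls 60 mm high, walls and floor 4 mm thick, 0.3 to 0.5 kg plus 0.12 kg of feet; origin at the centre of its underside, z up out of its mouth. At its (-x, -y) corner both walls are cut down to 30 mm high (the pick corner: 50 mm along each wall, then sloping up over 25 mm). A bridge handle spans it along its x, from wall to wall over the middle (y = 0).
- tote_grip (a point): centre of the handle's black grip sleeve, 98 mm above the tote's underside; sleeve 100 mm along tote x, 16 mm wide (tote y) and 16 mm high; its underside is 30 mm above the wall tops and 86 mm above the inner floor. Axes as the tote's. With the divider out nothing stands beside it.
- tote_corner (a point): inner floor corner of the cut-down (-x, -y) corner of the tote: at (-76, -101, +4) mm in the tote's axes from its origin, i.e. (-76, -101, -94) mm from tote_grip; axes as the tote's
- divider: grey plastic divider plate, 5 mm thick, 147 mm long, 54 mm high without its tab, 70 g; it hangs upright across the tote (along tote x, at tote y = +45 mm) by two ears in open-topped notches 14 mm deep in the long walls, 1.5 mm play each side, and comes straight up out of them. Origin at the middle of its lower edge, x along its length, z up.
- divider_tab (a point): centre of the pull tab in the middle of the divider's top, 73 mm above its lower edge and 79 mm above the tote's underside when seated; tab 30 mm along the divider (x), 11 mm thick (y), its head 22 mm high (68 to 90 mm above the tote's underside when seated). The handle bar runs parallel at 45 mm, so gripping it along its 30 mm breadth leaves the most room.
- foot1_center (a point): centre of a turned brass box foot, a disc 18 mm across and 10 mm high, 20 g, lying loose on the tote's floor in the large bay; it slides easily on the smooth plastic (friction about 0.14 to 0.22), so a tilt of about 0.6 rad towards the corner brings it there along the walls
- foot2_center (a point): centre of a turned brass box foot, a disc 18 mm across and 10 mm high, 20 g, lying loose on the tote's floor in the large bay; it slides easily on the smooth plastic (friction about 0.14 to 0.22), so a tilt of about 0.6 rad towards the corner brings it there along the walls
- foot3_center (a point): centre of a turned brass box foot, a disc 18 mm across and 10 mm high, 20 g, lying loose on the tote's floor in the large bay; it slides easily on the smooth plastic (friction about 0.14 to 0.22), so a tilt of about 0.6 rad towards the corner brings it there along the walls
- foot4_center (a point): centre of a turned brass box foot, a disc 18 mm across and 10 mm high, 20 g, lying loose on the tote's floor in the large bay; it slides easily on the smooth plastic (friction about 0.14 to 0.22), so a tilt of about 0.6 rad towards the corner brings it there along the walls
- foot5_center (a point): centre of a turned brass box foot, a disc 18 mm across and 10 mm high, 20 g, lying loose on the tote's floor in the small bay beyond the divider (tote y from +48 to +101 mm); it slides easily on the smooth plastic (friction about 0.14 to 0.22), so a tilt of about 0.6 rad towards the corner brings it there along the walls
- foot6_center (a point): centre of a turned brass box foot, a disc 18 mm across and 10 mm high, 20 g, lying loose on the tote's floor in the small bay beyond the divider (tote y from +48 to +101 mm); it slides easily on the smooth plastic (friction about 0.14 to 0.22), so a tilt of about 0.6 rad towards the corner brings it there along the walls
- box_rim (a point): centre of the opening of the empty grey-board box base with white lining (90 x 93 mm, 38 mm high) that stands by itself, open side up, on the white side board (x from 0.35 to 0.65 m) beside the tote, 0.2 m of free board on its other side (other boxes lie on the green belt and spill from the big tipped tote behind on the right, which with its heap is solid and stands from about x = 0.6 up where y is below -0.15: keep the carried tote clear of it), at the height of its rim
- box: that box base (28 g); origin at the centre of its underside
- weight: green cast press weight with knob, 64 mm across, 66 mm high, at the left of the work; leave it alone; origin at the centre of its underside
- bottle: white glue bottle with red tip, 53 mm across, 166 mm high, at the right of the work; leave it alone; origin at the centre of its underside
Things that resemble listed ones, but are neither listed nor needed, are in the scene too. Of the things shaped like the divider, the grey one is meant.

How it is judged:
By the outcome, as a careful person would: the job done as asked, in the order asked, and still so for the second after the job is handed in, while the arm keeps its last pose, push and grip.
It also fails if it takes over 64 s, if anything falls off the work surface, if the arm or the gripper's body presses on something with over 40 N, if the wrist force passes 120 N, or if a joint passes its speed limit or range.

### The arm

A 7-joint arm with a two-finger parallel gripper is mounted at the origin on the work surface; the furniture and walls round the work are solid. World frame = base frame: x ahead of the robot, y to its left, z up, the work surface at z = 0. Lengths are in m, angles in rad, forces in N, time in s.
With the tool pointing down it reaches from about 0.425 to 0.875 m from the base axis. Payload 8.4 kg.
Tool frame: the origin (TCP) lies midway between the tips of the shut fingers; the grasp point (between the pads) lies 19 mm behind it; z points along the fingers, y is the line along which they close (so a half turn about z gives the same grasp; the last joint's range is limited). The gripper opens to 85 mm and grips with 20 to 120 N. Pads are 22 mm wide; open, the fingers measure 114 mm over their backs; the gripper's body (76 mm by 85 mm) begins 54 mm behind the grasp point. The pads swing forward as they close: fully open they stand 13 mm farther back than shut.
Start: joints at [-1.258, 0.333, 0.04, 1.465, -0.013, 1.343, -0.059], TCP at [0.26, 0.596, 0.231] pointing down, gripper open.
Joint ranges: [-2.58, 2.58], [-0.38, 2.09], [-1.3, 1.39], [0.25, 2.4], [-1.5, 4.64], [0.08, 2.09], [-2.65, 2.65]. Speed limits (rad/s): [2.22, 2.22, 2.79, 2.79, 3.14, 3.14, 3.14].

### API

Orientations are given as a unit quaternion [x, y, z, w].
In Python, from rig import bot gives the robot as it stands.
- The arm moves only by the shell command python3 -m handwheel 'ROWS' [FORCE]. ROWS is a JSON object of lists of equal length, an entry for each row: "dp": the shift along the tool's x, y, z in cm, a list of three; "rot": the turn, a rotation vector about the tool's x, y, z in degrees, a list of three; "claw": the opening in per cent of the stroke, from 0 (shut) to 100 (fully open). A call has 1 to 20 rows; each row is the pose to reach, as a shift and turn from the pose commanded when the call began, along the tool's axes at that moment; what a row does not reach only later rows make up. A row lasts 1/10 s, in which the tool goes at most 50 mm and 8.59 degrees, less where a joint would pass 70% of its speed; a pose out of reach is approached as far as the arm can. A call with a gripper value outside its range is refused whole. The fingers move at their own pace and stop on an object; FORCE is the grip in N (left out, the last holds). Time passes only in rows, so rows that repeat a pose let the fingers close. It gives the time, the measured TCP pose, the force, the opening and the grip force at its end, in the units of the state.
- bot.get_state(): the state, without advancing time (a new reading comes with each control period).
- bot.read_camera(name): name is "scene" or "top" or "wrist"; returns (picture, depth): 400x640x3 uint8, red, green, blue; 400x640 float32, m along the optical axis (not along the pixel's ray), 0 where there is no reading.
- bot.camera_params(name): a dict with "mtx" (3x3 intrinsics, pixels), "dist_coeffs" ([k1, k2, p1, p2, k3] as OpenCV has them; the pictures are not rectified), "extrinsics" (4x4, takes a point from camera to world coordinates). Camera axes: x right, y down, z forward; pixel columns grow to the right and rows downward; lengths in m; the calibration is good to about 2 mm. A picture is of the moment at which its call begins: read the wrist's pose just before it. camera_params takes no time and is no camera call; for the wrist camera it gives the pose at the moment of the call.
- bot.hand_in(): hands the job in; it is judged then, once.
The state is a dict: "time": time; "joint_pos": joint angles; "joint_velocities": joint speeds; "tau": joint torques, N m; "tcp_pos": TCP position; "eef_rot": TCP orientation; "ft_force": force on the tool from outside, world axes, zero at the start; "moment": the same for the moment, N m; "width": finger opening in m; "gripper_force": force on a finger pad.
Only numpy, scipy, OpenCV 4.12 (cv2) and the standard library are available. Lean on these libraries where they do the work, as an engineer would, in place of code of your own. Each camera call takes 0.05 s, during which the arm holds its last target. There are 200 camera calls.

## Working session

There is one attempt and no reset: what is moved stays moved. The work goes in short steps, Python scripts to look and compute and a shell command to move; the robot and the scene stay as the last step left them, time stands still between calls to the robot, and variables do not carry over. Pictures are saved under pics/ and viewed, at most 10 in all, crops included, and the job is handed in when it is done.

```bash
mkdir -p pics; ls; python3 - <<'E'
from rig import bot
import cv2,numpy as np
s=bot.get_state();print({k:np.round(v,3).tolist() for k,v in s.items()})
for n in("scene","top"):
    p,d=bot.read_camera(n);cv2.imwrite(f"pics/{n}0.png",p[:,:,::-1]);np.savez(f"{n}0.npz",p=p,d=d)
    c=bot.camera_params(n);print(n,{k:np.round(v,3).tolist() for k,v in c.items()})
E
```

```text
pics
{'time': 0.0, 'joint_pos': [-1.258, 0.334, 0.04, 1.466, -0.013, 1.343, -0.058], 'joint_velocities': [-0.003, -0.0, -0.001, 0.001, 0.001, 0.002, 0.0], 'tau': [-0.0, -65.859, 1.365, -40.556, 0.017, 0.013, 0.0], 'tcp_pos': [0.26, 0.595, 0.23], 'eef_rot': [0.204, 0.979, -0.001, -0.0], 'ft_force': [-0.015, -0.42, -0.059], 'moment': [-0.027, -0.061, -0.015], 'gripper_force': 0.0, 'width': 0.085}
scene {'mtx': [[414.362, 0.0, 322.535], [0.0, 414.362, 202.248], [0.0, 0.0, 1.0]], 'dist_coeffs': [0.023, 0.0, 0.0, 0.0, 0.0], 'extrinsics': [[-0.839, -0.346, 0.42, -0.288], [-0.544, 0.52, -0.659, 1.115], [0.009, -0.781, -0.624, 1.077], [0.0, 0.0, 0.0, 1.0]]}
top {'mtx': [[393.569, 0.0, 315.852], [0.0, 393.569, 194.549], [0.0, 0.0, 1.0]], 'dist_coeffs': [-0.1, 0.0, 0.0, 0.0, 0.0], 'extrinsics': [[0.018, -0.984, 0.177, 0.153], [-1.0, -0.016, 0.014, 0.037], [-0.011, -0.177, -0.984, 1.345], [0.0, 0.0, 0.0, 1.0]]}
```

View pics/top0.png

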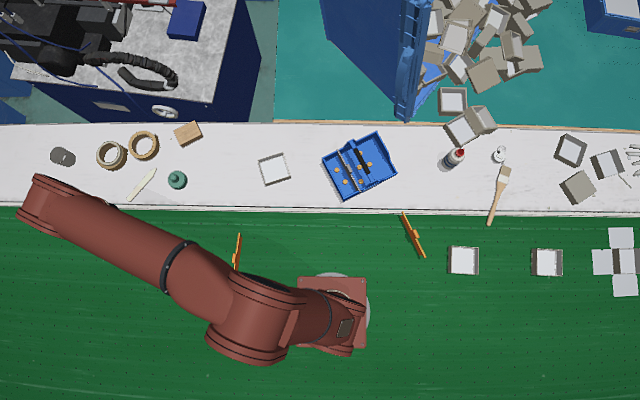

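View pics/scene0.png

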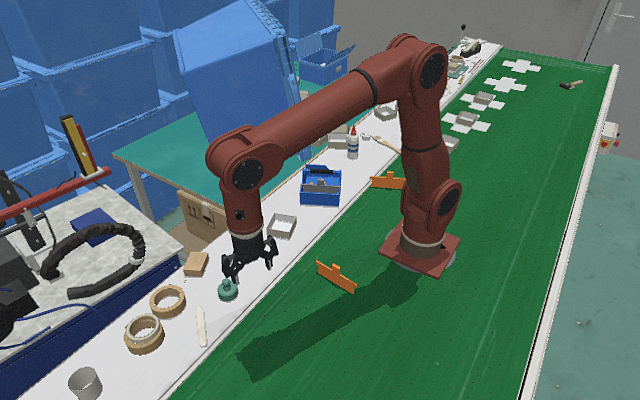

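The top view shows the tote at about (360,166), the box at (273,169), the weight at (177,180) and the bottle at (453,160). Three things are shaped like the divider: a grey plate inside the tote at about (345,172), and two orange ones on the belt at (237,252) and (412,235). The grey one in the tote is meant, so I'll enlarge that.

```bash
cat > h.py <<'E'
import numpy as np,cv2
from rig import bot
from scipy.spatial.transform import Rotation as R
def cast(name,uv,z,c=None):
    c=c or bot.camera_params(name); K=np.array(c["mtx"]);E=np.array(c["extrinsics"])
    q=cv2.undistortPoints(np.array(uv,float).reshape(-1,1,2),K,np.array(c["dist_coeffs"],float)).reshape(-1,2)
    d=np.c_[q,np.ones(len(q))]@E[:3,:3].T;o=E[:3,3]
    return o+d*((np.broadcast_to(z,len(q))-o[2])/d[:,2])[:,None]
def proj(name,P,c=None):
    c=c or bot.camera_params(name);E=np.linalg.inv(np.array(c["extrinsics"]))
    return cv2.projectPoints(np.array(P,float).reshape(-1,1,3),cv2.Rodrigues(E[:3,:3])[0],E[:3,3],np.array(c["mtx"]),np.array(c["dist_coeffs"],float))[0].reshape(-1,2)
E
python3 - <<'E'
from h import *
p=np.load("top0.npz");im=p["p"][:,:,::-1]
a=cv2.resize(im[120:212,250:410],None,fx=5,fy=5,interpolation=cv2.INTER_CUBIC)
cv2.imwrite("pics/crop0.png",a)
d=p["d"];print(d[169,273],d[200,300],d[166,362])
uv=[[320,200],[300,150],[273,169],[360,166],[177,180],[453,160]]
print(cast("top",uv,0).round(3).tolist())
hsv=cv2.cvtColor(im,cv2.COLOR_BGR2HSV)
m=cv2.inRange(hsv,(100,120,60),(125,255,255));m[:, :310]=0;m[:, 410:]=0;m[:125]=0;m[210:]=0
c=max(cv2.findContours(m,0,1)[0],key=cv2.contourArea);print(cv2.minAreaRect(c))
E
```

```text
1.3812333 1.3624321 1.2759593
[[0.376, 0.042, 0.0], [0.555, 0.116, 0.0], [0.484, 0.209, 0.0], [0.5, -0.097, 0.0], [0.44, 0.551, 0.0], [0.528, -0.43, 0.0]]
((368.0, 159.5), (51.3718376159668, 42.662376403808594), 62.241458892822266)
```

View pics/crop0.png

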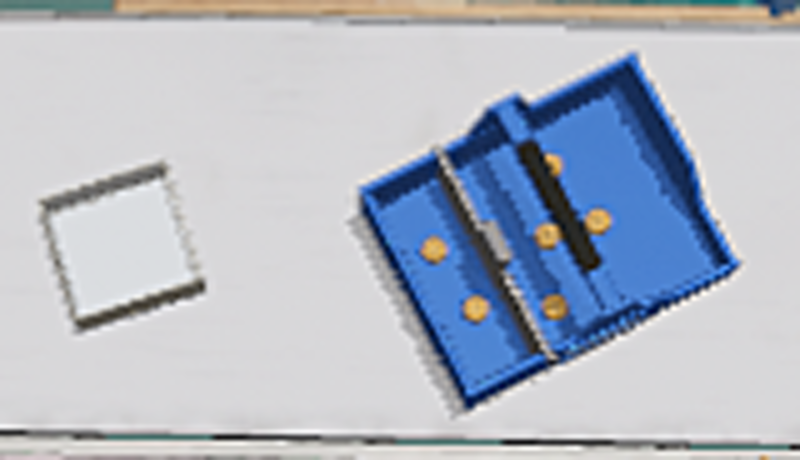

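The crop shows the grey plate standing across the tote, from crop (440,150) to (545,355), with its tab at (497,242). The black grip is at (558,205). Two feet lie in the left bay and four in the right, and the cut-down corner is at the right (740,265). The grey plate in the notches is the right divider. Next I'll work out the tote pose from the rim corners.

```bash
python3 - <<'E'
from h import *
f=lambda l:[[250+a/5-.4,120+b/5-.4] for a,b in l]
# outer rim corners: (-x,+y),(+x,+y),(+x,-y)
C=cast("top",f([(466,407),(361,189),(633,54)]),.06);print(C.round(4).tolist())
m=np.array([[-.08,.105],[.08,.105],[.08,-.105]])
d=C[:,:2]-C[:,:2].mean(0);q=m-m.mean(0)
a=np.arctan2((q[:,0]*d[:,1]-q[:,1]*d[:,0]).sum(),(q*d).sum());Rz=np.array([[np.cos(a),-np.sin(a)],[np.sin(a),np.cos(a)]])
o=C[:,:2].mean(0)-Rz@m.mean(0);print("yaw",np.degrees(a),"o",o,"res",C[:,:2]-(m@Rz.T+o))
print("tab from yaw",o+Rz@[0,.045],"tab direct",cast("top",f([(497,242)]),.079),"grip",cast("top",f([(558,205)]),.104))
print("box",cast("top",f([(43,203),(165,163),(205,285),(78,328)]),.038).round(3).tolist())
s=bot.get_state();t=np.r_[o+Rz@[0,.045],.079]
Rt=R.from_quat(s["eef_rot"]);print("start y ang",np.degrees(np.arctan2(*Rt.as_matrix()[[1,0],1])))
print("dp cm to tab, grasp 100mm above tab:",Rt.inv().apply(t+[0,0,.1-.019]-s["tcp_pos"])*100)
E
```

```text
[[0.3641, -0.0341, 0.06], [0.5122, 0.0376, 0.06], [0.6113, -0.1476, 0.06]]
yaw 27.6641589943951 o [ 0.48850546 -0.09138994] res [[-0.00475948  0.00143436]
 [ 0.00160112 -0.00112043]
 [ 0.00315835 -0.00031393]]
tab from yaw [ 0.4676125  -0.05153415] tab direct [[ 0.47201798 -0.05296509  0.079     ]] grip [[ 0.49121641 -0.09092024  0.104     ]]
box [[0.505, 0.257, 0.038], [0.535, 0.173, 0.038], [0.449, 0.143, 0.038], [0.418, 0.229, 0.038]]
start y ang 66.40233641688793
dp cm to tab, grasp 100mm above tab: [-44.91160498 -50.94990276   7.1320839 ]
```

```bash
python3 -m handwheel '{"dp":[[-45,-51,3],[-45,-51,3],[-45,-51,3],[-45,-51,3],[-45,-51,3],[-45,-51,3],[-45,-51,3],[-45,-51,3],[-45,-51,3],[-45,-51,3],[-45,-51,3],[-45,-51,3],[-45,-51,3],[-45,-51,3],[-45,-51,3],[-45,-51,3],[-45,-51,3],[-45,-51,3]],"rot":[[0,0,3],[0,0,6],[0,0,9],[0,0,12],[0,0,15],[0,0,18],[0,0,21],[0,0,24],[0,0,27],[0,0,30],[0,0,33],[0,0,36],[0,0,38.7],[0,0,38.7],[0,0,38.7],[0,0,38.7],[0,0,38.7],[0,0,38.7]],"claw":[100,100,100,100,100,100,100,100,100,100,100,100,100,100,100,100,100,100]}'
python3 - <<'E'
from h import *
s=bot.get_state();print(s["time"],s["tcp_pos"],s["joint_pos"],np.abs(s["joint_velocities"]).max())
p,d=bot.read_camera("wrist");c=bot.camera_params("wrist");np.savez("w1.npz",p=p,d=d)
import pickle;pickle.dump(c,open("w1.pkl","wb"));cv2.imwrite("pics/w1.png",p[:,:,::-1])
E
```

```text
time: 1.9
tcp_pos: [0.4682, -0.0506, 0.2012]
eef_rot: [0.516, 0.856, 0.0, -0.0]
ft_force: [0.3, 0.0, -0.0]
width: 0.0854
gripper_force: 0.0
1.9 [ 0.4682031  -0.05062524  0.20123378] [-0.66326364 -0.05036789  0.66640761  1.95218505  0.03282802  1.22944818
  0.47723291] 0.0040693832238593375
```

View pics/w1.png

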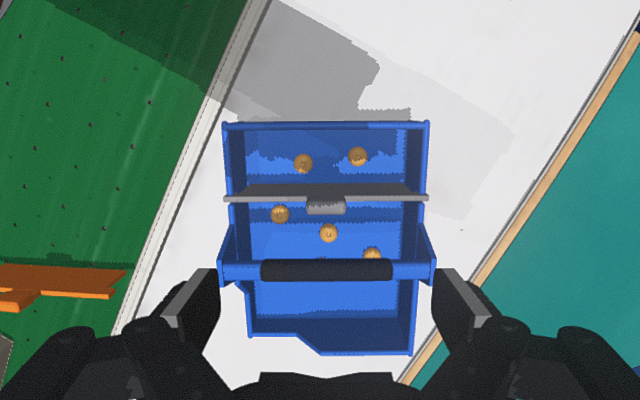

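The wrist view shows the divider plate from (225,198) to (428,198), with its tab at (307–345, 196–215). The grip sleeve spans (261–392, 258–280), the far rim corners are at (223,123) and (430,123), and the cut-down corner is at the lower left (250,335).

```bash
python3 - <<'E'
from h import *
import pickle
w=np.load("w1.npz");c=pickle.load(open("w1.pkl","rb"));im=w["p"][:,:,::-1];g=cv2.cvtColor(im,6)
hsv=cv2.cvtColor(im,40)
m=((hsv[...,1]<60)&(g>60)&(g<190)).astype(np.uint8);m[:185]=0;m[222:]=0;m[:,:222]=0;m[:,432:]=0
for y in range(188,220,2):
    x=np.where(m[y])[0]; print(y,len(x),x.min() if len(x) else 0,x.max() if len(x) else 0,g[y,326],round(float(w["d"][y,326]),3),round(float(w["d"][y,270]),3))
k=(g<45).astype(np.uint8);k[:250]=0;k[290:]=0;k[:,:250]=0;k[:,405:]=0
print(cv2.minAreaRect(max(cv2.findContours(k,0,1)[0],key=cv2.contourArea)))
P=lambda uv,z:cast(None,uv,z,c).round(4)
print("rim far",P([[223,123],[430,123]],.06)); print("sleeve",P([[261,269],[392,269]],.104))
print("divider ends",P([[225,198],[428,198]],.06)); print("tab",P([[307,198],[345,198]],.09))
print("cam",np.array(c["extrinsics"]).round(3).tolist())
E=np.array(c["extrinsics"]);K=np.array(c["mtx"])
for u,v in[(326,200),(326,206),(326,212),(310,206),(342,206),(326,268)]:
    z=w["d"][v,u];n=(P([[u,v]],0)[0]-E[:3,3]);o=E[:3,3]+n*z/(n@E[:3,2]);print(u,v,o.round(4))
E
```

```text
188 163 245 407 73 0.32 0.323
190 167 243 409 72 0.314 0.314
192 179 226 425 72 0.306 0.307
194 192 226 428 75 0.299 0.298
196 205 224 428 69 0.279 0.294
198 206 223 428 72 0.273 0.292
200 206 223 428 74 0.266 0.292
202 55 230 423 90 0.263 0.351
204 40 306 345 103 0.264 0.35
206 42 275 345 155 0.263 0.352
208 43 273 424 146 0.262 0.352
210 43 271 424 145 0.263 0.0
212 38 307 344 138 0.264 0.353
214 15 309 341 98 0.266 0.347
216 1 228 228 78 0.353 0.346
218 2 228 271 79 0.356 0.354
((325.5, 262.5), (7.0, 127.0), 90.0)
rim far [[ 0.3711 -0.0351  0.06  ]
 [ 0.5122  0.0396  0.06  ]]
sleeve [[ 0.4472 -0.11    0.104 ]
 [ 0.5313 -0.0655  0.104 ]]
divider ends [[ 0.3966 -0.089   0.06  ]
 [ 0.5425 -0.0118  0.06  ]]
tab [[ 0.4536 -0.0506  0.09  ]
 [ 0.4779 -0.0377  0.09  ]]
cam [[0.884, 0.45, 0.128, 0.436], [0.468, -0.85, -0.241, 0.01], [0.0, 0.273, -0.962, 0.343], [0.0, 0.0, 0.0, 1.0]]
326 200 [ 0.4672 -0.0467  0.0844]
326 206 [ 0.4687 -0.0497  0.0888]
326 212 [ 0.4708 -0.0536  0.0894]
310 206 [ 0.4583 -0.0549  0.0897]
342 206 [ 0.4789 -0.0442  0.0892]
326 268 [ 0.4885 -0.0871  0.1042]
```

```bash
python3 -m handwheel '{"dp":[[-0.1,0.1,3],[-0.1,0.1,6],[-0.1,0.1,9],[-0.1,0.1,11],[-0.1,0.1,12.5],[-0.1,0.1,13.7],[-0.1,0.1,13.7],[-0.1,0.1,13.7],[-0.1,0.1,13.7],[-0.1,0.1,13.7],[-0.1,0.1,13.7],[-0.1,0.1,13.7],[-0.1,0.1,13.7],[-0.1,0.1,13.7]],"rot":[[0,0,0],[0,0,0],[0,0,0],[0,0,0],[0,0,0],[0,0,0],[0,0,0],[0,0,0],[0,0,0],[0,0,0],[0,0,0],[0,0,0],[0,0,0],[0,0,0]],"claw":[100,100,100,100,100,100,100,100,0,0,0,0,0,0]}' 50
```

```text
time: 3.35
tcp_pos: [0.4702, -0.0522, 0.0648]
eef_rot: [0.517, 0.856, 0.0, 0.0]
ft_force: [-1.1, 0.0, 6.3]
width: 0.0291
gripper_force: 49.2
```

```bash
python3 -m handwheel '{"dp":[[0,0,-0.5],[0,0,-1],[0,0,-2],[0,0,-3],[0,0,-5],[0,0,-7],[0,0,-9],[0,0,-11],[0,0,-13],[0,0,-14],[0,0,-14]],"rot":[[0,0,0],[0,0,0],[0,0,0],[0,0,0],[0,0,0],[0,0,0],[0,0,0],[0,0,0],[0,0,0],[0,0,0],[0,0,0]],"claw":[0,0,0,0,0,0,0,0,0,0,0]}'
python3 - <<'E'
from h import *
p,d=bot.read_camera("wrist");cv2.imwrite("pics/w2.png",p[:,:,::-1])
s=bot.get_state();Rt=R.from_quat(s["eef_rot"])
for t in([.47,.35,.2],):print(Rt.inv().apply(np.array(t)-s["tcp_pos"])*100)
E
```

```text
time: 4.45
tcp_pos: [0.4705, -0.0523, 0.2058]
eef_rot: [0.517, 0.856, 0.001, 0.001]
ft_force: [0.7, 0.5, -0.5]
width: 0.0288
gripper_force: 49.4
[35.60840356 18.70856204  0.48339958]
```

View pics/w2.png

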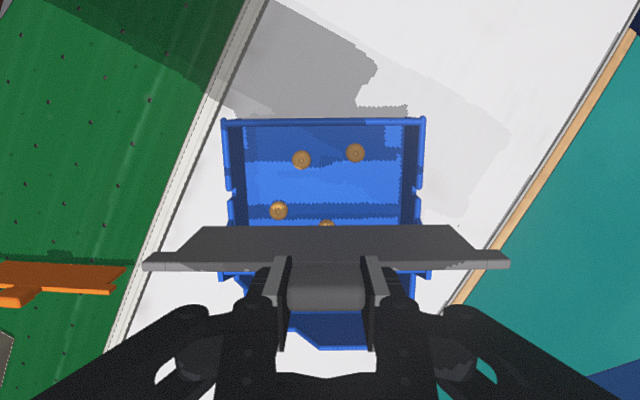

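The divider is out and held cleanly, with its plate at (142–510, 226–268). The tote and feet haven't moved. I'll carry the divider to the free board beyond the box, lean it over and set it down.

```bash
python3 -m handwheel '{"dp":[[1,0.5,0],[4,2,0],[8,4,0],[12,6,0],[16,8,0],[20,10,0],[24,12,0],[28,14,0],[31,16,0],[34,17.5,0],[36,18.5,0],[36.5,18.7,2],[36.5,18.7,4],[36.5,18.7,6],[36.5,18.7,8],[36.5,18.7,8]],"rot":[[0,0,0],[0,0,0],[0,0,0],[0,0,0],[0,0,0],[0,0,0],[0,0,0],[0,-5,0],[0,-10,0],[0,-15,0],[0,-20,0],[0,-25,0],[0,-30,0],[0,-35,0],[0,-40,0],[0,-40,0]],"claw":[0,0,0,0,0,0,0,0,0,0,0,0,0,0,0,0]}'
python3 - <<'E'
from h import *
s=bot.get_state();M=R.from_quat(s["eef_rot"]).as_matrix();print(s["joint_pos"].round(2),M.round(3).tolist())
T=s["tcp_pos"];le=T+M[:,2]*.058;print("lower edge",le,"low ends",[(le+M[:,1]*k)[2] for k in(-.074,.074)], "dp for 1cm down",M.T@[0,0,-1])
E
```

```text
time: 6.1
tcp_pos: [0.4612, 0.3588, 0.1182]
eef_rot: [0.482, 0.806, -0.181, 0.293]
ft_force: [-1.4, 0.7, -1.7]
width: 0.0291
gripper_force: 49.5
[-1.31  0.54  0.3   1.63  0.44  1.4  -0.69] [[-0.364, 0.883, 0.298], [0.67, 0.47, -0.574], [-0.647, -0.009, -0.763]]
lower edge [0.47848491 0.32545569 0.0739219 ] low ends [np.float64(0.07460846684470337), np.float64(0.07323532865735319)] dp for 1cm down [0.64676976 0.00927796 0.76262887]
```

```bash
python3 -m handwheel '{"dp":[[0.65,0,0.76],[1.3,0,1.5],[2,0,2.4],[2.7,0,3.2],[3.4,0,4],[4,0,4.7],[4.4,0,5.2],[4.53,0.06,5.34],[4.53,0.06,5.34],[4.53,0.06,5.34],[4.53,0.06,5.34],[4.53,0.06,5.34],[4.53,0.06,5.34],[4.53,0.06,5.34],[4.53,0.06,5.34],[4.53,0.06,5.34]],"rot":[[0,0,0],[0,0,0],[0,0,0],[0,0,0],[0,0,0],[0,0,0],[0,0,0],[0,0,0],[0,0,0],[0,0,0],[0,0,0],[0,0,0],[0,0,0],[0,0,0],[0,0,0],[0,0,0]],"claw":[0,0,0,0,0,0,0,0,0,0,60,60,60,60,60,60]}'
python3 - <<'E'
from h import *
p,d=bot.read_camera("wrist");p2,d=bot.read_camera("scene")
cv2.imwrite("pics/w3.png",np.hstack([cv2.resize(p[:,:,::-1],(400,250)),cv2.resize(p2[70:270,180:500,::-1],(400,250))]))
E
```

```text
time: 7.7
tcp_pos: [0.466, 0.3584, 0.0543]
eef_rot: [0.486, 0.804, -0.177, 0.293]
ft_force: [-0.1, 0.5, 0.7]
width: 0.0512
gripper_force: 0.0
```

View pics/w3.png

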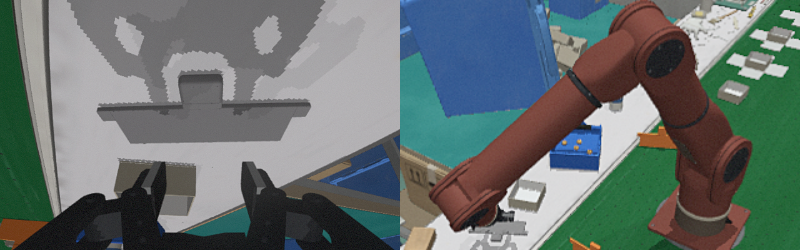

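The divider lies flat on the board, seen in the left half at (97–310, 75–142), well clear of the box. I'll back off along the tool and return upright.

```bash
python3 -m handwheel '{"dp":[[0,0,-2],[0,0,-5],[0,0,-9],[0,0,-13],[0,0,-16],[0,0,-16],[0,0,-16],[0,0,-16],[0,0,-16],[0,0,-16]],"rot":[[0,0,0],[0,0,0],[0,0,0],[0,0,0],[0,8,0],[0,16,0],[0,24,0],[0,32,0],[0,40,0],[0,40,0]],"claw":[60,60,100,100,100,100,100,100,100,100]}'
python3 - <<'E'
from h import *
s=bot.get_state();Rt=R.from_quat(s["eef_rot"]);a=np.radians(27.9)
x=np.array([np.cos(a),np.sin(a),0]);z=np.array([0,0,-1.]);T=np.c_[x,np.cross(z,x),z]
print(s["joint_pos"].round(2),"rot",np.degrees((Rt.inv()*R.from_matrix(T)).as_rotvec()),"dp",Rt.inv().apply(np.array([.49,-.09,.2])-s["tcp_pos"])*100)
E
```

```text
time: 8.8
tcp_pos: [0.4225, 0.4449, 0.1785]
eef_rot: [0.521, 0.853, 0.002, -0.001]
ft_force: [0.4, -1.4, 0.5]
width: 0.0856
gripper_force: 0.0
[-1.06  0.29  0.21  1.64 -0.07  1.21 -0.36] rot [-4.39530216e-03 -2.57400878e-01  8.92672317e+01] dp [-50.66074009 -18.41298276  -2.35080863]
```

```bash
python3 -m handwheel '{"dp":[[-2,-1,-2.3],[-6,-2,-2.3],[-10,-4,-2.3],[-14,-5,-2.3],[-18,-7,-2.3],[-22,-8,-2.3],[-26,-9,-2.3],[-30,-11,-2.3],[-34,-12,-2.3],[-38,-14,-2.3],[-42,-15,-2.3],[-45,-16,-2.3],[-48,-17.5,-2.3],[-50.7,-18.4,-2.3],[-50.7,-18.4,-2.3],[-50.7,-18.4,-2.3],[-50.7,-18.4,-2.3],[-50.7,-18.4,-2.3]],"rot":[[0,0,6],[0,0,12],[0,0,18],[0,0,24],[0,0,30],[0,0,36],[0,0,42],[0,0,48],[0,0,54],[0,0,60],[0,0,66],[0,0,72],[0,0,78],[0,0,84],[0,0,89.3],[0,0,89.3],[0,0,89.3],[0,0,89.3]],"claw":[100,100,100,100,100,100,100,100,100,100,100,100,100,100,100,100,100,100]}'
python3 - <<'E'
from h import *
import pickle
s=bot.get_state();print(s["joint_pos"].round(2))
p,d=bot.read_camera("wrist");c=bot.camera_params("wrist");np.savez("w4.npz",p=p,d=d)
pickle.dump(c,open("w4.pkl","wb"));cv2.imwrite("pics/w4.png",p[:,:,::-1])
t,_=bot.read_camera("top");a=cv2.resize(t[120:212,220:380,::-1],None,fx=5,fy=5);cv2.imwrite("pics/t4.png",a)
E
```

```text
time: 10.6
tcp_pos: [0.491, -0.0839, 0.1998]
eef_rot: [0.969, 0.247, -0.0, 0.0]
ft_force: [-0.4, 0.2, 0.6]
width: 0.0857
gripper_force: 0.0
[-0.61  0.03  0.71  1.9  -0.02  1.22 -0.96]
```

View pics/w4.png

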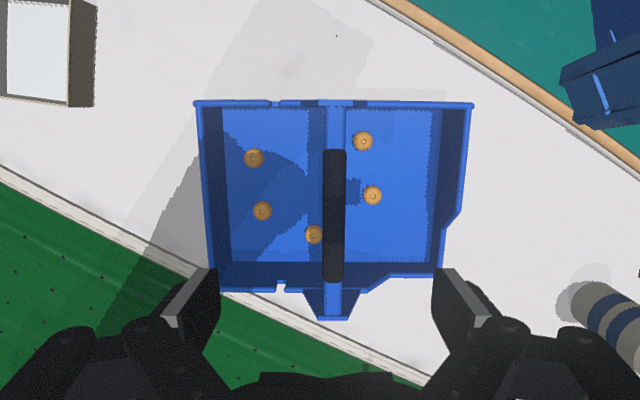

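The wrist view shows the sleeve at u 323–346, v 149–282. The notches are empty and five feet are visible, with the sixth under the bar.

```bash
python3 - <<'E'
from h import *
import pickle
w=np.load("w4.npz");c=pickle.load(open("w4.pkl","rb"));g=w["p"].max(2)
k=(g<60).astype(np.uint8);k[:140]=0;k[290:]=0;k[:,:310]=0;k[:,360:]=0
r=cv2.minAreaRect(max(cv2.findContours(k,0,1)[0],key=cv2.contourArea));b=cv2.boxPoints(r);print(r)
W=cast(None,b,.106,c);print(W.round(4).tolist(),W.mean(0))
e=[(W[i]+W[(i+1)%4])/2 for i in range(4)];l=e[0]-e[2] if np.linalg.norm(e[0]-e[2])>np.linalg.norm(e[1]-e[3]) else e[1]-e[3]
print("yaw",np.degrees(np.arctan2(l[1],l[0])),np.linalg.norm(l))
s=bot.get_state();Rt=R.from_quat(s["eef_rot"]);x=Rt.as_matrix()[:,0];print("tool x yaw",np.degrees(np.arctan2(x[1],x[0])),s["tcp_pos"],s["joint_velocities"].round(3))
G=W.mean(0);print("dp",Rt.inv().apply(np.r_[G[:2],.098-.019]-s["tcp_pos"])*100)
E
```

```text
((333.4237060546875, 215.48733520507812), (22.339630126953125, 131.19093322753906), 0.6740368604660034)
[[0.4463, -0.1056, 0.106], [0.5291, -0.0618, 0.106], [0.536, -0.0746, 0.106], [0.4538, -0.1199, 0.106]] [ 0.49128089 -0.09047371  0.106     ]
yaw 28.366212279224094 0.09378333594509215
tool x yaw 28.556264752862713 [ 0.49095094 -0.08423285  0.19982894] [ 0.003 -0.001  0.004 -0.001 -0.001 -0.002 -0.007]
dp [-0.26473285  0.56354167 12.08301433]
```

```bash
python3 -m handwheel '{"dp":[[-0.2,0.5,2],[-0.2,0.5,4],[-0.2,0.5,5],[-0.2,0.5,5]],"rot":[[0,0,0],[0,0,0],[0,0,0],[0,0,0]],"claw":[100,100,100,100]}'
python3 - <<'E'
from h import *
s=bot.get_state();Rt=R.from_quat(s["eef_rot"]);print("dp",Rt.inv().apply(np.r_[.4913,-.0905,.098-.019]-s["tcp_pos"])*100)
E
```

```text
time: 11.1
tcp_pos: [0.4907, -0.0899, 0.1488]
eef_rot: [0.969, 0.246, -0.001, -0.0]
ft_force: [-0.5, -0.0, -0.2]
width: 0.0852
gripper_force: 0.0
dp [0.03789452 0.08126184 6.98017558]
```

```bash
python3 -m handwheel '{"dp":[[0,0.1,2],[0,0.1,4],[0,0.1,5.5],[0,0.1,6.5],[0,0.1,7],[0,0.1,7],[0,0.1,7],[0,0.1,7],[0,0.1,7],[0,0.1,7],[0,0.1,7],[0,0.1,7],[0,0.1,7],[0,0.1,7],[0,0.1,7]],"rot":[[0,0,0],[0,0,0],[0,0,0],[0,0,0],[0,0,0],[0,0,0],[0,0,0],[0,0,0],[0,0,0],[0,0,0],[0,0,0],[0,0,0],[0,0,0],[0,0,0],[0,0,0]],"claw":[100,100,100,100,100,100,0,0,0,0,0,0,0,0,0]}' 110
```

```text
time: 12.6
tcp_pos: [0.4923, -0.0911, 0.0804]
eef_rot: [0.969, 0.245, 0.0, -0.0]
ft_force: [-1.9, 0.5, 6.7]
width: 0.0143
gripper_force: 107.8
```

```bash
python3 -m handwheel '{"dp":[[0,0,-0.3],[0,0,-0.8],[0,0,-1.6],[0,0,-2.6],[0,0,-3.8],[0,0,-5],[0,0,-6.5],[0,0,-8],[0,0,-9.5],[0,0,-11],[0,0,-12.5],[0,0,-14],[0,0,-15.2],[0,0,-16.2],[0,0,-17],[0,0,-17.5],[0,0,-17.8],[0,0,-18],[0,0,-18],[0,0,-18]],"rot":[[0,0,0],[0,0,0],[0,0,0],[0,0,0],[0,0,0],[0,0,0],[0,0,0],[0,0,0],[0,0,0],[0,0,0],[0,0,0],[0,0,0],[0,0,0],[0,0,0],[0,0,0],[0,0,0],[0,0,0],[0,0,0],[0,0,0],[0,0,0]],"claw":[0,0,0,0,0,0,0,0,0,0,0,0,0,0,0,0,0,0,0,0]}'
python3 - <<'E'
from h import *
s=bot.get_state();M=R.from_quat(s["eef_rot"]).as_matrix();T=s["tcp_pos"];print(s["joint_pos"].round(2),s["moment"])
# tote axes: x=tool x, y=-tool y, z=-tool z ; tilt towards u=(-1,-1) tote by th
th=.65
u=(-M[:,0]+M[:,1])/2**.5; ax=np.cross(-M[:,2],u)  # z x u: turns z towards u
Rf=R.from_rotvec(ax*th).as_matrix()@M
tote=Rf@np.diag([1,-1,-1.])
c=tote@np.array([-.076,-.101,-.094]); 
B=np.array([.477,.2,.038])
corner=B+[0,0,.03]; g=corner-c; tcp=g+Rf[:,2]*.019
low=g+tote@np.array([-.08,-.105,-.098]);print("u",u,"grip",g,"tcp",tcp,"low outer",low)
print("dp",M.T@(tcp-T)*100,"rot",np.degrees(R.from_matrix(M.T@Rf).as_rotvec()))
E
```

```text
time: 14.6
tcp_pos: [0.4919, -0.0911, 0.2595]
eef_rot: [0.969, 0.245, -0.0, 0.0]
ft_force: [0.4, 0.0, -6.4]
width: 0.0137
gripper_force: 107.5
[-0.61 -0.02  0.71  1.81  0.01  1.35 -0.98] [-0.04893936  0.00788307  0.01395167]
u [-2.85674421e-01 -9.58326666e-01  3.55697626e-04] grip [0.47236852 0.24604412 0.21857054] tcp [0.47564358 0.25706078 0.20344086] low outer [0.47640079 0.19800302 0.06139296]
dp [ 15.1372655  -31.40142452   5.60145036] rot [ 2.63342522e+01  2.63342522e+01 -4.27009043e-16]
```

```bash
python3 -m handwheel '{"dp":[[0.15,-0.3,0],[0.6,-1.3,0],[1.4,-2.8,0],[2.4,-5,0],[3.6,-7.5,0],[4.8,-10,0],[6,-12.5,0],[7.2,-15,0],[8.4,-17.5,0],[9.6,-20,0],[10.8,-22.5,0],[11.9,-24.8,0],[12.8,-26.7,0],[13.6,-28.3,0],[14.2,-29.5,0],[14.6,-30.4,0],[14.9,-31,0],[15.1,-31.4,0],[15.1,-31.4,0]],"rot":[[0,0,0],[0,0,0],[0,0,0],[0,0,0],[0,0,0],[0,0,0],[0,0,0],[0,0,0],[0,0,0],[0,0,0],[0,0,0],[0,0,0],[0,0,0],[0,0,0],[0,0,0],[0,0,0],[0,0,0],[0,0,0],[0,0,0]],"claw":[0,0,0,0,0,0,0,0,0,0,0,0,0,0,0,0,0,0,0]}' && python3 -m handwheel '{"dp":[[0,0,0],[0,0,0],[0,0,0],[0,0,0],[0,0,0],[0,0,0],[0,0,0],[0,0,0],[0,0,0],[0,0,0],[0,0,0],[0,0,0]],"rot":[[1,1,0],[2,2,0],[4,4,0],[6,6,0],[8,8,0],[10,10,0],[12,12,0],[13,13,0],[14,14,0],[14,14,0],[14,14,0],[14,14,0]],"claw":[0,0,0,0,0,0,0,0,0,0,0,0]}'
python3 - <<'E'
from h import *
s=bot.get_state();M=R.from_quat(s["eef_rot"]).as_matrix();print(s["joint_pos"].round(2),M.round(3).tolist(),"tilt",np.arccos(-M[2,2]))
E
```

```text
time: 16.5
tcp_pos: [0.4756, 0.257, 0.2598]
eef_rot: [0.969, 0.245, -0.0, 0.0]
ft_force: [0.0, -0.5, -5.8]
width: 0.0147
gripper_force: 107.6
time: 17.7
tcp_pos: [0.4755, 0.2572, 0.2599]
eef_rot: [0.955, 0.242, 0.088, -0.147]
ft_force: [-0.3, 0.1, -6.5]
width: 0.0136
gripper_force: 107.7
[-0.86 -0.08  0.44  1.91 -0.25  1.09 -1.4 ] [[0.867, 0.488, 0.096], [0.436, -0.839, 0.324], [0.239, -0.239, -0.941]] tilt 0.3449163937610672
```

```bash
python3 -m handwheel '{"dp":[[0,0,0],[0,0,0],[0,0,0],[0,0,0],[0,0,0],[0,0,0],[0,0,0],[0,0,0],[0,0,0],[0,0,0],[0,0,0],[0,0,0],[0,0,0],[0,0,0],[0,0,0],[0,0,0],[0,0,0]],"rot":[[1,1,0],[2,2,0],[3.5,3.5,0],[5,5,0],[6.5,6.5,0],[8,8,0],[9.5,9.5,0],[11,11,0],[12,12,0],[12.5,12.5,0],[12.5,12.5,0],[12.5,12.5,0],[12.5,12.5,0],[12.5,12.5,0],[12.5,12.5,0],[12.5,12.5,0],[12.5,12.5,0]],"claw":[0,0,0,0,0,0,0,0,0,0,0,0,0,0,0,0,0]}'
python3 - <<'E'
from h import *
import pickle
s=bot.get_state();M=R.from_quat(s["eef_rot"]).as_matrix();print(s["joint_pos"].round(2),"tilt",np.arccos(-M[2,2]))
o=[]
for n in("wrist","scene"):
    p,d=bot.read_camera(n);c=bot.camera_params(n);np.savez(f"{n}5.npz",p=p,d=d);pickle.dump(c,open(f"{n}5.pkl","wb"));o.append(p[:,:,::-1])
cv2.imwrite("pics/v5.png",np.vstack([cv2.resize(o[0],(480,300)),cv2.resize(o[1][130:280,180:420],(480,300))]))
E
```

```text
time: 19.4
tcp_pos: [0.4755, 0.2569, 0.2598]
eef_rot: [0.918, 0.232, 0.164, -0.276]
ft_force: [0.1, -0.1, -5.0]
width: 0.014
gripper_force: 107.8
[-0.85 -0.18  0.58  2.08 -0.57  0.92 -1.05] tilt 0.6539445633593625
```

View pics/v5.png

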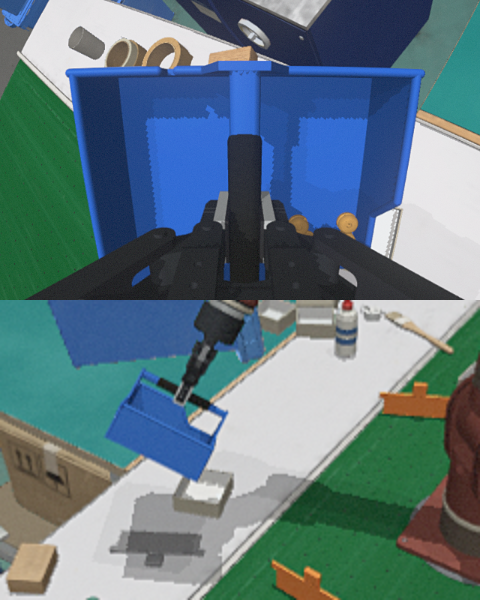

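The lower half shows the tote tilted above the box, with the divider flat on the board. The upper half shows two feet by the low -y wall at (300,225) and (347,222), and the rest are hidden behind the gripper. I'll check for in-hand slip and where those feet are in tote coordinates.

```bash
python3 - <<'E'
from h import *
import pickle
s=bot.get_state();M=R.from_quat(s["eef_rot"]).as_matrix();T=s["tcp_pos"]
w=np.load("wrist5.npz");c=pickle.load(open("wrist5.pkl","rb"));E=np.array(c["extrinsics"])
Q=M@np.diag([1,-1,-1.]);G=T-M[:,2]*.019;O=G-Q[:,2]*.098
pr=lambda P:proj(None,np.array(P)@Q.T+O,c)
print("rim pred (px in 480 view)",(pr([[.08,.105,.06],[.08,-.105,.06],[.08,.105,0.06]])*.75).round(0).tolist())
hsv=cv2.cvtColor(w["p"],cv2.COLOR_RGB2HSV);m=cv2.inRange(hsv,(12,90,110),(28,255,255))
m[:270]=0
K=np.array(c["mtx"])
def tote_plane(uv,z):
    q=cv2.undistortPoints(np.array(uv,float).reshape(-1,1,2),K,np.array(c["dist_coeffs"],float)).reshape(-1,2)
    d=np.c_[q,np.ones(len(q))]@E[:3,:3].T@Q;o=(E[:3,3]-O)@Q
    return o+d*((z-o[2])/d[:,2])[:,None]
n,_,st,ce=cv2.connectedComponentsWithStats(m)
for i in range(1,n):
    if st[i,4]>15:print(st[i],ce[i].round(0),tote_plane([ce[i]],.014).round(3))
print("rim seen",tote_plane([[68/.75,72/.75],[422/.75,72/.75]],.06))
print("foot hand",tote_plane([[300/.75,225/.75],[347/.75,222/.75]],.014))
# scene cam: feet mask in tote region
w2=np.load("scene5.npz");c2=pickle.load(open("scene5.pkl","rb"))
print("corner in scene px",proj(None,(np.array([[-.076,-.101,.004],[-.08,-.105,.03],[-.08,-.03,.06],[-.08,.105,.06],[-.08,.105,0]])@Q.T+O),c2).round(0).tolist())
E
```

```text
rim pred (px in 480 view) [[65.0, 66.0], [421.0, 66.0], [65.0, 66.0]]
[449 284  28  35 646] [463. 298.] [[-0.049 -0.09   0.014]]
[385 287  32  27 476] [400. 299.] [[-0.049 -0.049  0.014]]
rim seen [[ 0.07634735  0.10349139  0.06      ]
 [ 0.07665503 -0.10589276  0.06      ]]
foot hand [[-0.04941067 -0.04901494  0.014     ]
 [-0.04696923 -0.09003424  0.014     ]]
corner in scene px [[281.0, 203.0], [285.0, 198.0], [288.0, 195.0], [286.0, 204.0], [277.0, 220.0]]
```

```bash
python3 -m handwheel '{"dp":[[0,0,0],[0,0,0],[0,0,0],[0,0,0],[0,0,0],[0,0,0],[0,0,0],[0,0,0],[0,0,0],[-0.1,0.1,0.2],[-0.4,0.4,0.8],[-0.8,0.8,1.5],[-1.2,1.2,2.2],[-1.6,1.6,2.9],[-1.9,1.9,3.6],[-2.2,2.2,4.1],[-2.4,2.4,4.5],[-2.6,2.6,4.8],[-2.6,2.6,4.8],[-2.6,2.6,4.8]],"rot":[[2,1,0],[4,2,0],[6,3,0],[6,4,0],[6,5,0],[5,5,0],[3,3,0],[1,1,0],[0,0,0],[0,0,0],[0,0,0],[0,0,0],[0,0,0],[0,0,0],[0,0,0],[0,0,0],[0,0,0],[0,0,0],[0,0,0],[0,0,0]],"claw":[0,0,0,0,0,0,0,0,0,0,0,0,0,0,0,0,0,0,0,0]}'
python3 - <<'E'
from h import *
import pickle
s=bot.get_state();M=R.from_quat(s["eef_rot"]).as_matrix();T=s["tcp_pos"]
Q=M@np.diag([1,-1,-1.]);G=T-M[:,2]*.019
print(s["joint_pos"].round(2),"tilt",np.arccos(-M[2,2]),"corner",G+Q@[-.076,-.101,-.094],"low",G+Q@[-.08,-.105,-.098],s["joint_velocities"].round(3))
o=[]
for n in("wrist","scene","top"):
    p,d=bot.read_camera(n);np.savez(f"{n}6.npz",p=p,d=d);o.append(p[:,:,::-1])
c=bot.camera_params("wrist");pickle.dump(c,open("wrist6.pkl","wb"))
cv2.imwrite("pics/v6.png",np.vstack([np.hstack([o[0][200:,200:520],cv2.resize(o[1][150:250,200:360],(320,200))]),np.hstack([cv2.resize(o[2][100:220,210:402],(320,200)),cv2.resize(o[2],(320,200))])]))
E
```

```text
time: 21.5
tcp_pos: [0.4757, 0.2569, 0.1996]
eef_rot: [0.918, 0.232, 0.165, -0.276]
ft_force: [0.5, 0.2, -5.4]
width: 0.0142
gripper_force: 107.9
[-0.86 -0.11  0.62  2.16 -0.69  0.84 -0.89] tilt 0.6543057518578017 corner [0.47733316 0.20041781 0.06394062] low [0.47674743 0.19844897 0.05732393] [-0.    -0.004  0.    -0.004 -0.002  0.001  0.001]
```

View pics/v6.png

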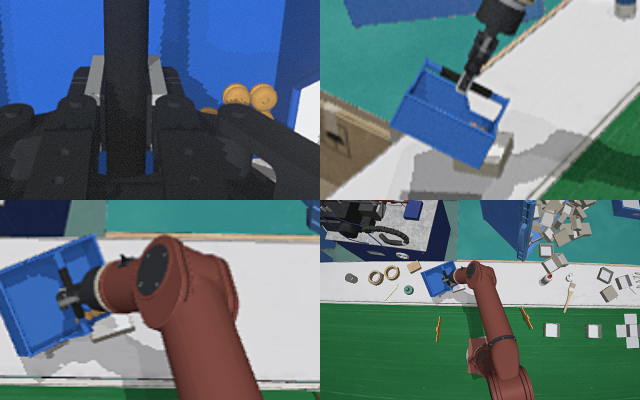

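The feet have now packed tighter: brass is visible at (209,114), (236,96), (263,97) and (265,140) in the crop. The upper floor and the +y side are bare, the box stands under the corner, and nothing has spilled. The low corner is 19 mm above the rim, centred over the opening.

```bash
python3 - <<'E'
from h import *
import pickle
s=bot.get_state();M=R.from_quat(s["eef_rot"]).as_matrix();T=s["tcp_pos"]
c=pickle.load(open("wrist6.pkl","rb"));E=np.array(c["extrinsics"]);Q=M@np.diag([1,-1,-1.]);O=T-M[:,2]*.019-Q[:,2]*.098
q=cv2.undistortPoints(np.array([[[436,296.]],[[463,297]],[[409,314]],[[465,340]]]),np.array(c["mtx"]),np.array(c["dist_coeffs"],float)).reshape(-1,2)
d=np.c_[q,np.ones(4)]@E[:3,:3].T@Q;o=(E[:3,3]-O)@Q
print((o+d*((.014-o[2])/d[:,2])[:,None]).round(3).tolist())
# brass px in the top view anywhere outside tote, and in tote
t=np.load("top6.npz")["p"];m=cv2.inRange(cv2.cvtColor(t,cv2.COLOR_RGB2HSV),(12,110,110),(24,255,255));n,_,st,ce=cv2.connectedComponentsWithStats(m[130:,150:420])
print([(st[i,4],(ce[i]+[150,130]).round().tolist()) for i in range(1,n) if st[i,4]>3], s["time"],s["ft_force"])
E
```

```text
[[-0.047, -0.072, 0.014], [-0.048, -0.09, 0.014], [-0.06, -0.056, 0.014], [-0.081, -0.096, 0.014]]
[(np.int32(35), [265.0, 168.0]), (np.int32(43), [407.0, 220.0]), (np.int32(57), [416.0, 236.0]), (np.int32(112), [235.0, 258.0]), (np.int32(5), [411.0, 233.0]), (np.int32(6), [241.0, 242.0]), (np.int32(6), [240.0, 248.0]), (np.int32(5), [239.0, 256.0])] 21.65 [-0.11462835 -0.43523473 -5.35354605]
```

```bash
python3 -c "
from rig import bot
print(bot.hand_in())"
```

```text
the job is handed in; nothing more can be done
None
```

I handed the job in with the grey divider lying flat on the board and the tote held steady at about 0.65 rad, its cut-down corner 19 mm above the middle of the box opening; the feet I could see are packed in that corner and none has spilled, but the gripper hides some, so I did not count all six.

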